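Fan on, then open the parts cleaner

ROBOT

A 6-joint arm with a two-finger parallel gripper is mounted at the origin on the work surface. World frame = base frame: x ahead of the robot, y to its left, z up, the work surface at z = 0. Lengths are in m, angles in rad, forces in N, time in s.
With the tool pointing down it reaches from about 0.35 to 0.875 m from the base axis. Payload 15.5 kg.
Tool frame: the origin (TCP) lies at the very end of the fingers, on their centre line; the grasp point (between the pads) lies 19 mm behind it; y points along the fingers, z is the direction in which the jaws open and shut, and the axes are right-handed (so a half turn about y gives the same grasp; the last joint's range is limited). The gripper opens to 85 mm and grips with 20 to 120 N. Pads are 22 mm wide; open, the fingers measure 114 mm over their backs; the gripper's body (76 mm by 85 mm) begins 54 mm behind the grasp point. The pads swing forward as they close: fully open they stand 13 mm farther back than shut.
Start: joints at [-1.304, 0.494, 1.345, -0, 1.302, -0.096], TCP at [0.222, -0.584, 0.231] pointing down, gripper open.
Joint ranges: [-2.91, 2.91], [-0.82, 2.16], [0.22, 2.67], [-1.22, 4.37], [0.12, 2.79], [-3.08, 3.08]. Speed limits (rad/s): [1.89, 1.89, 2.57, 3.01, 3.01, 3.01].

INTERFACE

Orientations are given as [roll, pitch, yaw] about the fixed x, y, z axes, in that order (R = Rz(yaw) Ry(pitch) Rx(roll)).
In Python, from workcell import robot gives the robot as it stands. The module is installed in compiled form; this text tells all that it offers.
- The arm moves only by the tool send_rows, never from a script. Its argument "series" is a list that holds one entry, the list of rows, each a list of 7 numbers: the turn, a rotation vector about the world's x, y, z each as a share of pi rad, from -1 to 1, then the shift along the world's x, y, z each as a share of 0.8 m, from -1 to 1, then the opening, from 0 (shut) to 1 (fully open). In form: [[[wx, wy, wz, tx, ty, tz, jaw], ...]]. A call has exactly 5 rows; each row shifts and turns the commanded pose from where the row before left it; what a row does not reach is not made up. A row lasts 1/8 s, in which the tool goes at most 62.5 mm and 10.7 degrees, less where a joint would pass 70% of its speed; a pose out of reach is approached as far as the arm can. A call with a number of a shift or a turn outside -1 to 1 is refused whole. A call with a gripper value outside its range is refused whole. The fingers move at their own pace and stop on an object; "force" is the grip in N (left out, the last holds). Time passes only in rows, so rows that do not move let the fingers close, or fill a call up. It gives the time, the measured TCP pose, the force and the opening at its end, in the units of the state.
- robot.get_obs(): the state, without advancing time (a new reading comes with each control period).
- robot.get_image(name): name is "scene" or "top"; returns the picture (400x640x3 uint8, red, green, blue); there is no depth.
- robot.calibration(name): a dict with "fx", "fy", "cx", "cy" (pixels), "eye" and "orientation" of the camera in the world. Camera axes: x right, y up, looking along -z (the intrinsics and any distortion apply to the point x, -y, -z); pixel columns grow to the right and rows downward; lengths in m; the calibration is good to about 2 mm. A picture is of the moment at which its call begins. calibration takes no time and is no camera call.
- robot.finish_job(): hands the job in, once; it reports no verdict.
The state is a dict: "clock": time; "joint_pos": joint angles; "joint_velocities": joint speeds; "joint_torque": joint torques, N m; "tool_pos": TCP position; "tcp_rot": TCP orientation; "contact_force": force on the tool from outside, world axes, zero at the start; "wrist_torque": the same for the moment, N m; "grip_width": opening from 0.0 (shut) to 1.0 (fully open).
Only numpy, scipy, OpenCV 4.12 (cv2) and the standard library are available. Lean on these libraries where they do the work, as an engineer would, in place of code of your own. Each camera call takes 0.05 s, during which the arm holds its last target. There are 200 camera calls.

TASK

The parts cleaner gives off fumes, so first turn the knob on the fan controller to the second speed (the mark with two dots) and leave it there. Then take the safety cap off the cleaner bottle: push it down, turn it anticlockwise until it is free and lift it straight off, leaving the bottle standing upright in its holder. Finish while still holding the cap in the gripper, level and straight above the bottle with at least 5 cm clear between cap and mouth, and do not disturb the wheel, paint jar and damper lying about.

Things in the scene. Friction and masses are not known exactly. Their poses are not given: they have to be found in the camera images.
- controller: Fan controller: grey box with black top, 110 (x) by 130 (y) by 60 mm high, screwed to the bench; origin at the centre of its underside, z up. Knob in the middle of the top. Four marks round it, 34 to 47 mm out: white ring (off), one, two, three yellow dots in radial rows, at +0.9, +0.3, -0.3, -0.9 rad from the box's +x (anticlockwise from above positive).
- selector (a joint): Angle of the controller's knob, rad, growing clockwise seen from above: 0 off, 0.6 one dot, 1.2 two dots, 1.8 three dots (ends of travel just beyond 0 and 1.8). A spring detent of about 0.08 N m pulls it into the nearest of the four; it starts at off or one dot.
- selector_grip (a point): Point on the knob's axis, 81 mm above the bench, amid its grip bar. The light grey bar is 42 mm long, 11 mm wide and 24 mm high (from 68 to 92 mm above the bench), upon a disc 44 mm across. The point's x axis lies along the bar and points to its pointer end (red line); z is up.
- holder: Blue bottle holder, 90 by 90 by 50 mm, screwed to the bench by two ears; its square pocket (64 mm, floor 8 mm above the bench) keeps the bottle from turning. Origin at the centre of its underside, z up.
- bottle: Square off-white plastic bottle with yellow labels, 62 by 62 mm, shoulder 104 mm and mouth 128 mm above its underside, about 0.3 kg, standing loose in the holder's pocket. Origin at the centre of its underside, z up. On the shoulder a red mark at its +x (cap locked) and a green one 60 degrees anticlockwise of it (cap free).
- mouth (a point): Centre of the bottle's mouth, 128 mm above the bottle's underside; z up. The neck is 30 mm across, with bayonet lugs 38 mm across.
- cap: Crimson ribbed push-and-turn cap, 47 mm across, 28.5 mm high, 42 g, a white arrow on top along its x axis; origin at the centre of the skirt's underside, z up. Locked, its origin is 112 mm above the bottle's underside, 8 mm above the shoulder, its x along the bottle's x.
- cap_top (a point): Centre of the cap's top, 28.5 mm above its underside. The inner spring pushes back with 5 N plus 1.3 N per mm. Push down 4.5 to 5.5 mm (11 to 12 N; it bottoms at 6 mm, 13 N), and while pushing turn anticlockwise from above by 60 degrees (free between about 52 and 68, where a stop is); let up, the spring lifts it 1 mm and it comes straight off.
- wheel: Bystander: black toy-truck wheel with steel rim lying flat, 118 mm across, 62 mm high; origin at the centre of its underside.
- paint_jar: Bystander: small green paint jar with white lid, 34 mm across, 43 mm high; origin at the centre of its underside.
- damper: Bystander: coil-over damper lying along its x, blue ends and yellow body in a steel spring, 108 mm long, 22 mm high; origin at the centre of its underside.
There are look-alikes about, which are no part of the job. What is meant by the cap is not orange, and is the smaller of those in its own colour.

How it is judged:
On the way, in this order (a step that is already met when the one before it is completed fails the run):
1. the knob is on the two-dot mark while the cap is still locked on (value of joint selector between 1.05 and 1.35 rad and z of cap in the frame of bottle below 0.116 m and angle between the x axis of cap and the x axis of bottle, either way round below 0.4 rad), for 0.2 s.
2. the cap is pushed down on the bottle (z of cap in the frame of bottle below 0.109 m and horizontal distance between cap and bottle below 0.01 m), for 0.05 s.
3. the cap is turned free of its lugs and clear of the neck (angle between the x axis of cap and the x axis of bottle, either way round above 0.7 rad and z of cap in the frame of bottle above 0.13 m), for 0.05 s.
At the end, for the whole second after the job is handed in: Cap held still and level (0.3 rad) in the fingers, underside at least 50 mm above the mouth, within 40 mm of it sideways; bottle untouched, seated (5 mm) and upright (0.08 rad) in its holder; knob at 1.2 rad within 0.15; wheel, jar and damper moved under 20 mm (z of cap in the frame of mouth above 0.05 m and horizontal distance between cap and mouth below 0.04 m and angle between cap's own z axis and vertical below 0.3 rad and linear speed of cap below 0.03 m/s and contact force between the fingers and cap above 1 N and contact force between each of cap, the arm and bottle below 0.05 N and z of bottle in the frame of holder below 0.013 m and horizontal distance between bottle and holder below 0.006 m and angle between bottle's own z axis and vertical below 0.08 rad and value of joint selector between 1.05 and 1.35 rad and distance of each of wheel, paint_jar, damper from where it was at the start of the episode below 0.02 m); the arm keeps its last pose, push and grip.
It fails at once if the bottle is opened while the fan is not on the two-dot speed (z of cap in the frame of bottle above 0.12 m and (value of joint selector below 1 rad or value of joint selector above 1.4 rad)).
It fails at once if the bottle is pulled out of its holder or tipped (z of bottle in the frame of holder above 0.033 m or angle between bottle's own z axis and vertical above 0.25 rad).
It fails at once if a bystander is disturbed (distance of any of wheel, paint_jar, damper from where it was at the start of the episode above 0.02 m).
It also fails if it takes over 51 s, if anything falls off the work surface, if the arm or the gripper's body presses on something with over 40 N, if the wrist force passes 120 N, or if a joint passes its speed limit or range.

## Working session

There is one attempt and no reset: what is moved stays moved. The work goes in short steps, Python scripts to look and compute and a tool call to move; the robot and the scene stay as the last step left them, time stands still between calls to the robot, and variables do not carry over. Pictures are saved under pics/ and viewed, about 8 in all and at most 12, crops included, and the job is handed in when it is done.

Besides the shell and the picture viewer there is one more tool, called after "Emit:" as a command line: name --argument value ..., lists and objects as JSON in quotes. send_rows: Moves the arm, as the interface text tells. Its arguments: {"type":"object","properties":{"series":{"type":"array"},"force":{"type":"number"}},"required":["series"]}

```bash
mkdir -p pics; python3 - <<'E'
from workcell import robot
import cv2
for n in ("scene","top"):
    c=robot.calibration(n); print(n,c)
    cv2.imwrite(f"pics/{n}0.png",robot.get_image(n)[:,:,::-1])
print(robot.get_obs())
E
```

```text
scene {'fx': 414.17730392727105, 'fy': 414.17730392727105, 'cx': 320.4949821378805, 'cy': 201.27047187790578, 'eye': array([ 1.18058864, -0.36021557,  0.67246962]), 'orientation': array([ 0.92177094, -0.00291379,  1.0188336 ])}
top {'fx': 518.481616489934, 'fy': 518.481616489934, 'cx': 317.0040235331675, 'cy': 203.67316631781804, 'eye': array([ 0.46216705, -0.01191798,  1.28441973]), 'orientation': array([ 6.11022779e-02,  1.27660162e-04, -1.57448743e+00])}
{'clock': 0.1, 'joint_pos': array([-1.30351704e+00,  4.94122885e-01,  1.34604180e+00,  1.34126140e-06,
        1.30250417e+00, -9.54685504e-02]), 'joint_velocities': array([-0.00025006, -0.0025568 , -0.00157121,  0.00051564,  0.00015561,
       -0.00075103]), 'joint_torque': array([ 2.28935751e-03, -8.83590317e+01, -3.84564471e+01,  1.42380431e-04,
        5.18530767e-03, -3.43559805e-05]), 'tool_pos': array([ 0.22171722, -0.58401905,  0.23076801]), 'tcp_rot': array([-1.57186750e+00,  1.03873768e-04, -2.77884523e+00]), 'contact_force': array([ 0.15083187, -0.021927  , -0.49834402]), 'wrist_torque': array([-0.00538553,  0.01998572, -0.01761852]), 'grip_width': 1.0002087594918692}
```

View pics/top0.png

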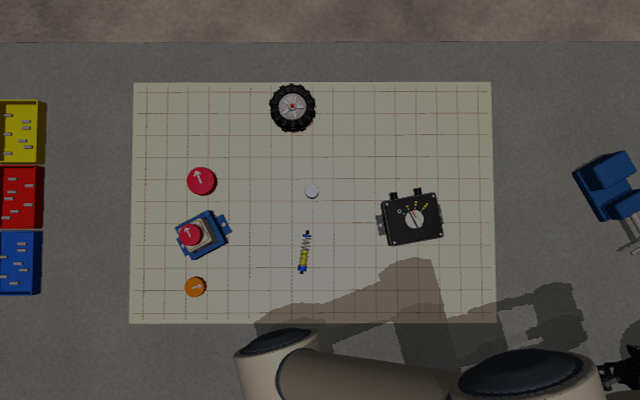

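View pics/scene0.png

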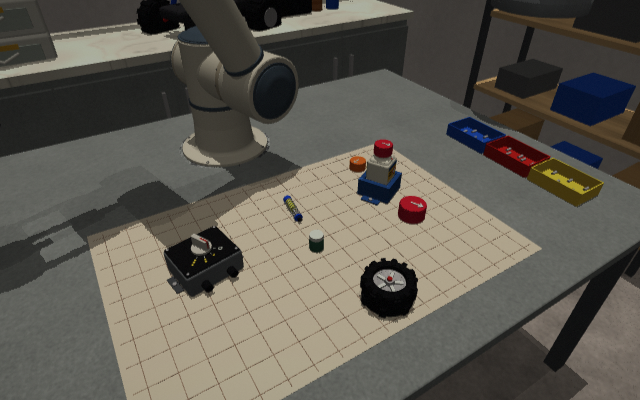

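The top view shows the controller at about (413,218), and the bottle in its holder at about (202,235) with the crimson cap at (190,235). The loose, bigger crimson cap is at (201,181), the orange one at (195,287), the wheel at (292,107), the jar at (311,190) and the damper at (305,252). I'll measure now and zoom in.

```bash
cat > h.py <<'E'
import numpy as np, cv2
from scipy.spatial.transform import Rotation as R
from workcell import robot
def ray(n,u,v):
    c=robot.calibration(n); d=np.array([(u-c['cx'])/c['fx'],-(v-c['cy'])/c['fy'],-1])
    return c['eye'],R.from_euler('xyz',c['orientation']).apply(d)
def plane(n,u,v,z):
    e,d=ray(n,u,v); return e+d*(z-e[2])/d[2]
def proj(n,p):
    c=robot.calibration(n); q=R.from_euler('xyz',c['orientation']).inv().apply(np.array(p)-c['eye'])
    return c['cx']+c['fx']*q[0]/-q[2], c['cy']-c['fy']*q[1]/-q[2]
def blobs(im,lo,hi,box,amin=15):
    x0,y0,x1,y1=box; m=cv2.inRange(cv2.cvtColor(im,cv2.COLOR_RGB2HSV),lo,hi)
    k=np.zeros_like(m); k[y0:y1,x0:x1]=m[y0:y1,x0:x1]
    n,_,s,c=cv2.connectedComponentsWithStats(k)
    return [(s[i,4],s[i,:4].tolist(),c[i].round(2).tolist()) for i in range(1,n) if s[i,4]>=amin]
E
python3 - <<'E'
from h import *
t=cv2.cvtColor(cv2.imread('pics/top0.png'),cv2.COLOR_BGR2RGB); s=cv2.cvtColor(cv2.imread('pics/scene0.png'),cv2.COLOR_BGR2RGB)
def crop(im,x,y,w,h,k): return cv2.resize(im[y:y+h,x:x+w],None,fx=k,fy=k,interpolation=cv2.INTER_CUBIC)
a=crop(t,375,180,75,75,5); b=crop(t,165,200,75,75,5)
cv2.imwrite('pics/z1.png',np.hstack([a,b])[:,:,::-1])
for n,im,bx in(('top',t,(170,215,215,260)),('scene',s,(365,130,405,165))):
    print(n,'cap',blobs(im,(165,120,60),(180,255,255),bx),blobs(im,(0,120,60),(5,255,255),bx))
print('holder',blobs(t,(100,120,30),(125,255,255),(165,200,240,270)))
print('ctrl dark',blobs(t,(0,0,0),(180,255,50),(370,180,450,255),40))
print('knob',blobs(t,(0,0,110),(180,50,255),(395,200,435,240),10),'yellow',blobs(t,(20,100,80),(35,255,255),(380,190,445,250),1))
E
```

```text
top cap [(np.int32(348), [179, 224, 22, 22], [189.7, 234.85])] []
scene cap [(np.int32(131), [374, 140, 19, 10], [383.16, 144.07])] []
holder [(np.int32(563), [176, 210, 50, 50], [203.78, 236.53]), (np.int32(141), [215, 215, 16, 20], [222.71, 224.27])]
ctrl dark [(np.int32(2222), [381, 188, 62, 58], [410.9, 218.47])]
knob [(np.int32(106), [411, 210, 12, 17], [418.07, 217.87]), (np.int32(82), [406, 213, 10, 15], [409.65, 221.01])] yellow [(np.int32(4), [415, 201, 2, 2], [415.5, 201.5]), (np.int32(9), [424, 203, 4, 4], [425.56, 204.67]), (np.int32(4), [414, 204, 3, 2], [415.0, 204.25]), (np.int32(2), [406, 206, 2, 1], [406.5, 206.0]), (np.int32(3), [422, 208, 3, 1], [423.0, 208.0])]
```

View pics/z1.png

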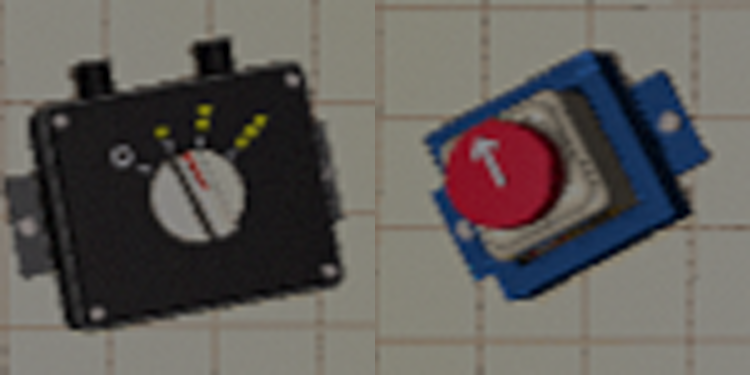

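The crop shows the knob's red pointer towards the one-dot mark. The box's corner screws are at crop (60,120), (292,78), (330,270) and (97,313). The cap's arrow runs from (503,185) to (482,140).

```bash
python3 - <<'E'
from h import *
P=lambda x,y,z,ox=375,oy=180: plane('top',x/5+ox-0.4,y/5+oy-0.4,z)
sc=[P(*q,0.060) for q in((60,120),(292,78),(330,270),(97,313))]
c=np.mean(sc,0); ang=lambda a,b:np.arctan2(*(b-a)[[1,0]])
print('ctrl',c.round(4),'sides',[np.linalg.norm(sc[i]-sc[i-1]).round(4) for i in range(4)],'yaw',ang(sc[3],sc[0]),ang(sc[2],sc[1]),ang(sc[1],sc[0])-np.pi/2)
dots={k:P(*v,0.060) for k,v in dict(off=(122,155),one=(162,131),two=(203,117),three=(250,131)).items()}
for k,d in dots.items(): print(k,np.linalg.norm(d-c).round(4),ang(c,d).round(3))
print('red',ang(P(205,185,.092),P(185,153,.092)))
Q=lambda x,y,z:plane('top',(x-375)/5+165-.4,y/5+200-.4,z)
print('arrow',ang(Q(503,185,.1485),Q(482,140,.1485)))
hc=[Q(*q,0.05) for q in((428,140),(590,52),(690,212),(512,297))]
print('holder',np.mean(hc,0).round(4),[np.linalg.norm(hc[i]-hc[i-1]).round(4) for i in range(4)],[ang(hc[i-1],hc[i]).round(3) for i in range(4)])
ims={n:cv2.cvtColor(cv2.imread(f'pics/{n}0.png'),cv2.COLOR_BGR2RGB) for n in('top','scene')}
print('cap top view',plane('top',189.7,234.85,.1485).round(4),'scene view', plane('scene',383.2,144.1,.1485).round(4))
e1,d1=ray('top',189.7,234.85);e2,d2=ray('scene',383.2,144.1)
k=np.linalg.lstsq(np.c_[d1,-d2],e2-e1,rcond=None)[0]; print('tri',(e1+d1*k[0]).round(4),(e2+d2*k[1]).round(4))
# circle fit of the cap
m=cv2.inRange(cv2.cvtColor(ims['top'],cv2.COLOR_RGB2HSV),(165,120,60),(180,255,255)); m[:215]=0;m[260:]=0;m[:,:170]=0;m[:,215:]=0
cn=max(cv2.findContours(m,0,1)[0],key=len); print(cv2.fitEllipse(cn),cv2.minEnclosingCircle(cn))
E
```

```text
ctrl [ 0.5009 -0.2399  0.06  ] sides [np.float64(0.0926), np.float64(0.1118), np.float64(0.0923), np.float64(0.1119)] yaw 0.17745163162053953 0.17796673062564572 0.17546764979107965
off 0.0391 1.062
one 0.0339 0.46
two 0.0372 -0.12
three 0.0402 -0.722
red 0.5463461039940214
arrow 0.44590334932547676
holder [0.465  0.2649 0.05  ] [np.float64(0.0849), np.float64(0.0873), np.float64(0.0902), np.float64(0.0931)] [np.float64(0.501), np.float64(-1.073), np.float64(-2.578), np.float64(2.014)]
cap top view [0.4644 0.2666 0.1485] scene view [0.4707 0.2673 0.1485]
tri [0.4644 0.2676 0.1447] [0.4667 0.2709 0.1455]
((189.48849487304688, 234.53814697265625), (20.946748733520508, 21.217405319213867), 57.774932861328125) ((189.5, 234.5), 11.068072319030762)
```

Emit:
send_rows --series '[[[0, 0, 0.0073, 0.035, 0.043, 0, 0.5], [0, 0, 0.0073, 0.035, 0.043, 0, 0.5], [0, 0, 0.0073, 0.035, 0.043, 0, 0.5], [0, 0, 0.0073, 0.035, 0.043, 0, 0.5], [0, 0, 0.0073, 0.035, 0.043, 0, 0.5]]]' --force 40

```text
clock: 0.72
tool_pos: [0.3625, -0.411, 0.2311]
tcp_rot: [-1.571, -0.0, -2.664]
contact_force: [1.1, -0.5, 0.4]
grip_width: 0.504
```

Emit:
send_rows --series '[[[0, 0, 0, 0.035, 0.043, 0, 0.5], [0, 0, 0, 0.035, 0.043, 0, 0.5], [0, 0, 0, 0.035, 0.043, -0.03, 0.5], [0, 0, 0, 0.035, 0.043, -0.03, 0.5], [0, 0, 0, 0.035, 0.043, -0.03, 0.5]]]'

```text
clock: 1.35
tool_pos: [0.5025, -0.2391, 0.1584]
tcp_rot: [-1.571, -0.0, -2.664]
contact_force: [0.4, -0.9, 0.3]
grip_width: 0.498
```

Emit:
send_rows --series '[[[0, 0, 0, -0.001, 0, -0.03, 0.5], [0, 0, 0, 0, 0, -0.03, 0.5], [0, 0, 0, 0, 0, -0.024, 0.5], [0, 0, 0, 0, 0, -0.012, 0.5], [0, 0, 0, 0, 0, -0.007, 0.5]]]'

```text
clock: 1.98
tool_pos: [0.501, -0.2403, 0.0766]
tcp_rot: [-1.571, -0.0, -2.664]
contact_force: [0.2, -0.9, 0.7]
grip_width: 0.499
```

```bash
python3 - <<'E'
from h import *
o=robot.get_obs(); print(o['tool_pos'],o['contact_force'])
a=robot.get_image('top')[170:260,365:465]; b=robot.get_image('scene')[190:310,130:290]
cv2.imwrite('pics/k1.png',np.hstack([cv2.resize(a,(400,360),interpolation=2),cv2.resize(b,(400,360)) if 0 else cv2.resize(b,(400,360),interpolation=2)])[:,:,::-1])
E
```

```text
[ 0.50100823 -0.24033813  0.07661264] [ 0.19462123 -0.90770047  0.66062903]
```

View pics/k1.png

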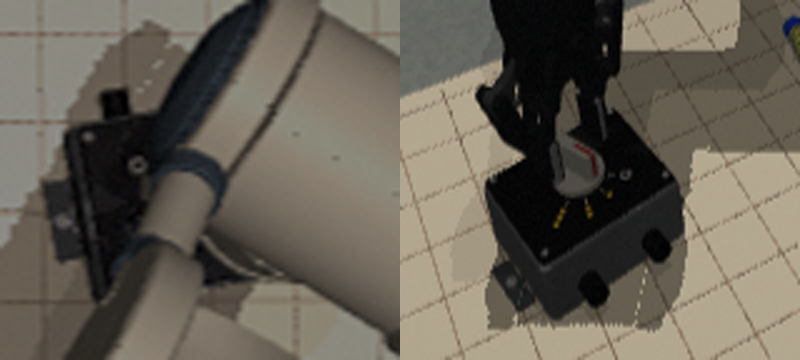

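The scene crop shows the two fingers on either side of the grip bar, at about (560,160) and (603,120), with the red pointer towards the one-dot mark at (608,193). I'll close on the bar.

Emit:
send_rows --series '[[[0, 0, 0, 0, 0, -0.003, 0.3], [0, 0, 0, 0, 0, 0, 0.0], [0, 0, 0, 0, 0, 0, 0.0], [0, 0, 0, 0, 0, 0, 0.0], [0, 0, 0, 0, 0, 0, 0.0]]]' --force 30

```text
clock: 2.7
tool_pos: [0.5012, -0.2405, 0.0748]
tcp_rot: [-1.57, 0.0, -2.664]
contact_force: [-0.8, -0.9, 5.7]
grip_width: 0.119
```

Emit:
send_rows --series '[[[0, 0, -0.04, 0, 0, 0, 0.0], [0, 0, -0.05, 0, 0, 0, 0.0], [0, 0, -0.05, 0, 0, 0, 0.0], [0, 0, -0.04, 0, 0, 0, 0.0], [0, 0, -0.015, 0, 0, 0, 0.0]]]'

```text
clock: 3.32
tool_pos: [0.5011, -0.2399, 0.0748]
tcp_rot: [-1.571, 0.0, 3.003]
contact_force: [-0.2, 5.9, 9.3]
grip_width: 0.12
```

Emit:
send_rows --series '[[[0, 0, 0, 0, 0, 0, 0.0], [0, 0, 0, 0, 0, 0, 0.3], [0, 0, 0, 0, 0, 0, 0.5], [0, 0, 0, 0, 0, 0, 0.5], [0, 0, 0, 0, 0, 0.05, 0.5]]]'

```text
clock: 3.95
tool_pos: [0.4996, -0.2395, 0.1128]
tcp_rot: [-1.573, -0.005, 3.006]
contact_force: [-0.3, -0.4, 0.2]
grip_width: 0.501
```

Emit:
send_rows --series '[[[0, 0, 0, 0, 0, 0.05, 0.5], [0, 0, 0, -0.004, 0.06, 0.04, 0.7], [0, 0, 0, -0.004, 0.06, 0.03, 1.0], [0, 0, 0, -0.004, 0.06, 0, 1.0], [0, 0, 0, -0.004, 0.06, 0, 1.0]]]'

```text
clock: 4.58
tool_pos: [0.4881, -0.047, 0.2109]
tcp_rot: [-1.571, 0.001, 3.006]
contact_force: [0.5, 0.7, -0.2]
grip_width: 1.002
```

Emit:
send_rows --series '[[[0, 0, 0, -0.005, 0.07, 0, 1.0], [0, 0, 0, -0.005, 0.07, 0, 1.0], [0, 0, 0, -0.005, 0.07, 0, 1.0], [0, 0, 0, -0.005, 0.07, 0, 1.0], [0, 0, 0, -0.005, 0.05, 0, 1.0]]]'

```text
clock: 5.2
tool_pos: [0.4677, 0.2179, 0.2105]
tcp_rot: [-1.571, 0.0, 3.008]
contact_force: [0.7, -0.8, 0.2]
grip_width: 1.003
```

```bash
python3 - <<'E'
from h import *
o=robot.get_obs(); print(o['tool_pos'],o['tcp_rot'],o['joint_pos'].round(2))
a=robot.get_image('top'); b=robot.get_image('scene')
cv2.imwrite('pics/k2.png',np.hstack([cv2.resize(a[180:255,375:450],(400,400),interpolation=2),cv2.resize(b[100:220,320:440],(400,400),interpolation=2)])[:,:,::-1])
E
```

```text
[0.46774188 0.21789236 0.21051576] [-1.57103311e+00  1.78036144e-04  3.00752807e+00] [0.32 0.36 1.64 0.   1.14 2.02]
```

View pics/k2.png

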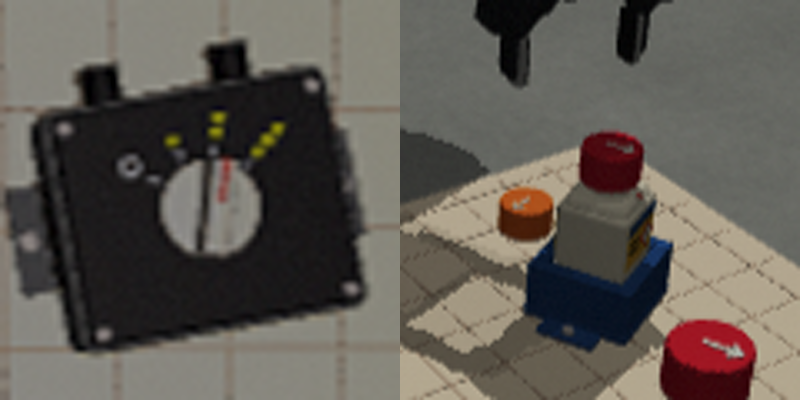

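The top crop shows the pointer at (225,180) towards the two-dot mark at (218,125). The scene crop shows the bottle and cap upright and untouched, so I'll go to the cap.

Emit:
send_rows --series '[[[0, 0, 0, -0.0035, 0.061, 0, 1.0], [0, 0, 0, 0, 0, 0, 1.0], [0, 0, 0, 0, 0, -0.03, 1.0], [0, 0, 0, 0, 0, -0.03, 1.0], [0, 0, 0, 0, 0, -0.03, 1.0]]]'

```text
clock: 5.92
tool_pos: [0.4655, 0.2633, 0.1378]
tcp_rot: [-1.571, 0.0, 3.006]
contact_force: [0.6, -0.3, -0.1]
grip_width: 1.002
```

Emit:
send_rows --series '[[[0, 0, 0, 0, 0.004, -0.01, 1.0], [0, 0, 0, 0, 0, -0.01, 1.0], [0, 0, 0, 0, 0, 0, 0.7], [0, 0, 0, 0, 0, 0, 0.62], [0, 0, 0, 0, 0, 0, 0.62]]]'

```text
clock: 6.55
tool_pos: [0.4656, 0.2678, 0.123]
tcp_rot: [-1.571, 0.001, 3.007]
contact_force: [0.0, -0.1, -0.1]
grip_width: 0.619
```

```bash
python3 - <<'E'
from h import *
o=robot.get_obs(); print(o['tool_pos'],o['contact_force'],o['grip_width'])
b=robot.get_image('scene')
cv2.imwrite('pics/k3.png',cv2.resize(b[90:210,310:450],(700,600),interpolation=2)[:,:,::-1])
E
```

```text
[0.46564532 0.26778357 0.12299123] [ 0.04691919 -0.09320833 -0.07689935] 0.61928067781984
```

View pics/k3.png

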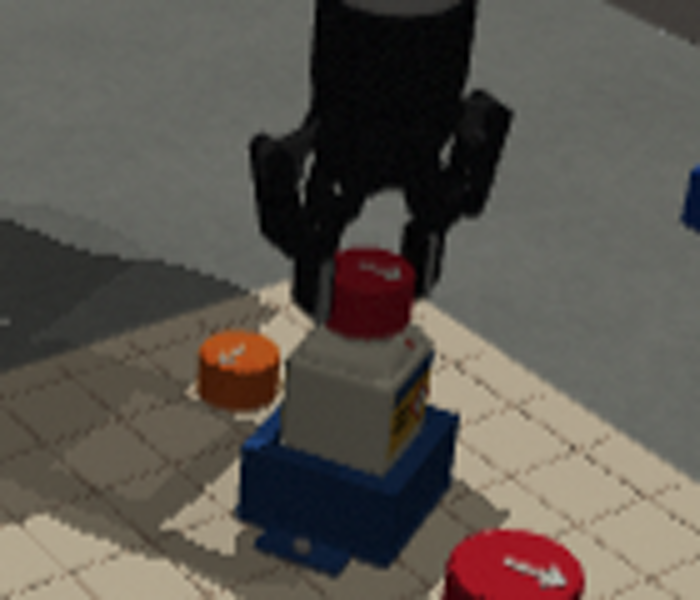

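The fingers straddle the cap at (370,295), one on each side, with their ends near the skirt's lower edge and above the shoulder. I'll go 2 mm lower and grip.

Emit:
send_rows --series '[[[0, 0, 0, 0, -0.001, -0.003, 0.6], [0, 0, 0, 0, 0, 0, 0.3], [0, 0, 0, 0, 0, 0, 0.3], [0, 0, 0, 0, 0, 0, 0.3], [0, 0, 0, 0, 0, 0, 0.3]]]' --force 60

```text
clock: 7.22
tool_pos: [0.4656, 0.267, 0.1202]
tcp_rot: [-1.571, 0.0, 3.006]
contact_force: [1.1, 2.3, 4.9]
grip_width: 0.54
```

Emit:
send_rows --series '[[[0, 0, 0, 0, 0, -0.002, 0.3], [0, 0, 0, 0, 0, -0.002, 0.3], [0, 0, 0, 0, 0, -0.002, 0.3], [0, 0, 0, 0, 0, 0, 0.3], [0, 0, 0, 0, 0, 0, 0.3]]]'

```text
clock: 7.85
tool_pos: [0.4658, 0.2672, 0.1157]
tcp_rot: [-1.572, 0.001, 3.006]
contact_force: [-0.1, 3.1, 10.4]
grip_width: 0.54
```

Emit:
send_rows --series '[[[0, 0, 0, 0, 0, -0.001, 0.3], [0, 0, 0, 0, 0, 0, 0.3], [0, 0, 0, 0, 0, 0, 0.3], [0, 0, 0.02, 0, 0, 0, 0.3], [0, 0, 0.03, 0, 0, 0, 0.3]]]'

```text
clock: 8.48
tool_pos: [0.4657, 0.2671, 0.1149]
tcp_rot: [-1.571, 0.001, -3.117]
contact_force: [-0.6, 1.7, 11.4]
grip_width: 0.539
```

Emit:
send_rows --series '[[[0, 0, 0.04, 0, 0, 0, 0.3], [0, 0, 0.04, 0, 0, 0, 0.3], [0, 0, 0.04, 0, 0, 0, 0.3], [0, 0, 0.04, 0, 0, 0, 0.3], [0, 0, 0.04, 0, 0, 0, 0.3]]]'

```text
clock: 9.1
tool_pos: [0.4657, 0.2669, 0.1149]
tcp_rot: [-1.57, 0.001, -2.487]
contact_force: [-0.2, 0.1, 10.5]
grip_width: 0.539
```

Emit:
send_rows --series '[[[0, 0, 0.03, 0, 0, 0, 0.3], [0, 0, 0.03, 0, 0, 0, 0.3], [0, 0, 0.023, 0, 0, 0, 0.3], [0, 0, 0, 0, 0, 0, 0.3], [0, 0, 0, 0, 0, 0, 0.3]]]'

```text
clock: 9.72
tool_pos: [0.4657, 0.2668, 0.1149]
tcp_rot: [-1.57, 0.001, -2.23]
contact_force: [-0.3, 0.2, 11.0]
grip_width: 0.541
```

```bash
python3 - <<'E'
from h import *
o=robot.get_obs(); print(o['tool_pos'],o['tcp_rot'],o['contact_force'],o['wrist_torque'])
b=robot.get_image('scene')
cv2.imwrite('pics/k4.png',cv2.resize(b[120:200,345:425],(600,600),interpolation=2)[:,:,::-1])
E
```

```text
[0.46574446 0.26682497 0.11490249] [-1.57013449e+00  5.49296682e-04 -2.23045192e+00] [-0.28965225  0.20199025 10.97849955] [-0.09910055 -0.12920727  0.07766271]
```

View pics/k4.png

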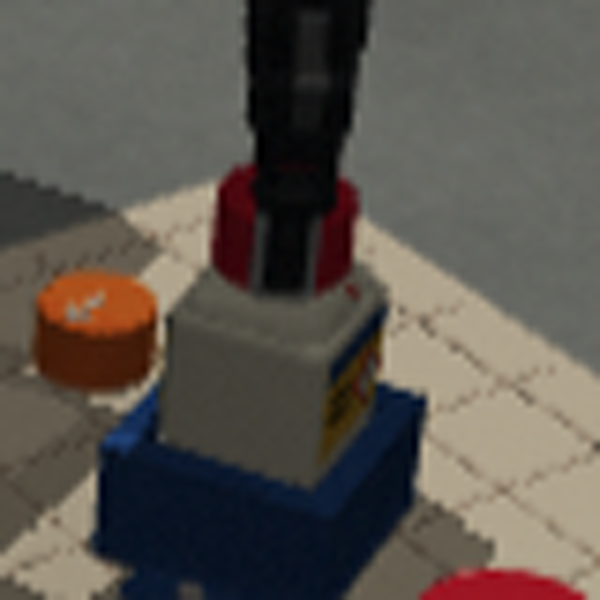

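The tool has turned 60.0°, the push is 11 N, and the bottle is still square in the holder (red mark at (350,292)). I'll lift slowly and watch the force.

Emit:
send_rows --series '[[[0, 0, 0, 0, 0, 0.003, 0.3], [0, 0, 0, 0, 0, 0.003, 0.3], [0, 0, 0, 0, 0, 0.003, 0.3], [0, 0, 0, 0, 0, 0.003, 0.3], [0, 0, 0, 0, 0, 0, 0.3]]]'

```text
clock: 10.4
tool_pos: [0.4652, 0.2668, 0.124]
tcp_rot: [-1.571, -0.0, -2.231]
contact_force: [1.0, 1.1, -0.4]
grip_width: 0.541
```

Emit:
send_rows --series '[[[0, 0, 0, 0, 0, 0.01, 0.3], [0, 0, 0, 0, 0, 0.02, 0.3], [0, 0, 0, 0, 0, 0.03, 0.3], [0, 0, 0, 0, 0, 0.03, 0.3], [0, 0, 0, 0, 0, 0.025, 0.3]]]'

```text
clock: 11.02
tool_pos: [0.4653, 0.2668, 0.2174]
tcp_rot: [-1.571, 0.0, -2.231]
contact_force: [-0.9, 0.1, 0.3]
grip_width: 0.539
```

Emit:
send_rows --series '[[[0, 0, 0, 0, 0, 0, 0.3], [0, 0, 0, 0, 0, 0, 0.3], [0, 0, 0, 0, 0, 0, 0.3], [0, 0, 0, 0, 0, 0, 0.3], [0, 0, 0, 0, 0, 0, 0.3]]]'

```text
clock: 11.65
tool_pos: [0.4653, 0.2668, 0.2158]
tcp_rot: [-1.571, -0.0, -2.231]
contact_force: [0.7, 0.9, -0.9]
grip_width: 0.542
```

```bash
python3 - <<'E'
from h import *
o=robot.get_obs(); print(o['tool_pos'],o['tcp_rot'],o['contact_force'],o['grip_width'],abs(o['joint_velocities']).max())
a=robot.get_image('top'); b=robot.get_image('scene')
cv2.imwrite('pics/k5.png',np.hstack([cv2.resize(b[90:210,310:430],(400,400),interpolation=2),cv2.resize(a[180:255,375:450],(400,400),interpolation=2)])[:,:,::-1])
cv2.imwrite('pics/k5t.png',a[:,:,::-1])
print(blobs(b,(165,120,60),(180,255,255),(330,90,430,165)))
E
```

```text
[0.46531192 0.26681997 0.21576982] [-1.57106209e+00 -4.90848607e-04 -2.23060860e+00] [ 0.71842527  0.87132306 -0.94526464] 0.5416571753810633 0.0043898069264095285
[(np.int32(24), [377, 105, 6, 7], [379.88, 108.38]), (np.int32(15), [392, 108, 5, 5], [394.27, 110.2])]
```

View pics/k5.png

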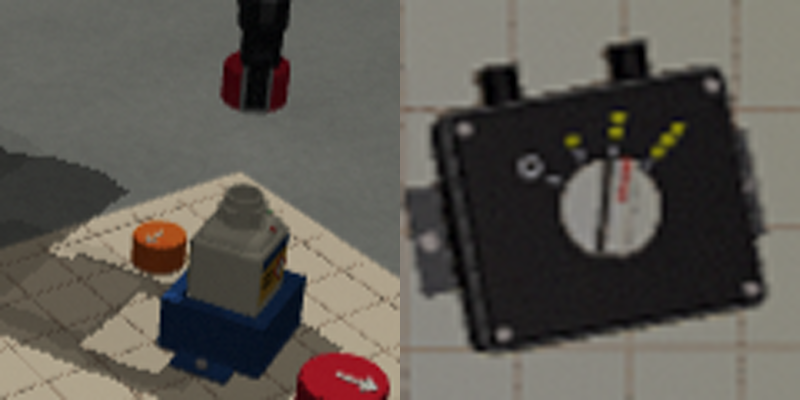

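View pics/k5t.png

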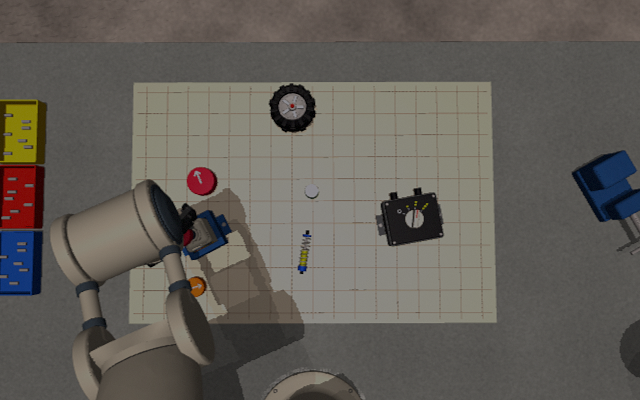

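```bash
python3 -c "
from h import *
print(proj('scene',(.465,.267,.216)))
print(robot.finish_job())"
```

```text
(np.float64(384.22910953883024), np.float64(119.11701246053755))
the job is handed in; nothing more can be done
None
```

I turned the fan knob from one dot to two dots. Then I pushed the bottle cap down with about 11 N, turned it 60° anticlockwise and lifted it straight off. I handed the job in at about 12 s of the 51 s allowed, still holding the cap over the bottle.

Last checks before handing in; no check failed or disagreed:
- **Cap:** it is gripped and level, with its underside about 80 mm above the mouth and nearly centred over it. This height comes from the tool position and the force during the push. The cap's position in the scene picture agrees roughly, within a few pixels.
- **Bottle:** it stands upright in its holder, judged by eye from the scene picture.
- **Knob:** the pointer is at the two-dot mark, judged by eye from the top picture.
- **Wheel, jar and damper:** they look unmoved in the top picture; I did not measure their positions again.

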